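Close the sample case and hold its locking pin through both bushings

TASK

Close the white sample case: fold its grey inner flap fully down first, then the blue outer flap fully down over it, so that their brass bushings stand one above the other in front of the case. Take the locking pin by its red head out of its stand and thread it straight down through the upper bushing and then the lower one. Finish while still holding the pin there upright and still, its black clip groove wholly below the lower bushing and its head clear above the upper one, so that a clip can be fitted; leave the pen and the pipette where they lie.

Things in the scene. Friction and masses are not known exactly. Their poses are not given: they have to be found in the camera images.
- case: White open-topped sample case, 120 (x) x 200 (y) x 120 mm high, fixed. Origin: centre of its underside; front = its -x, towards the robot. Hinges run along x: grey inner flap at y = -100, z = 120 mm, blue outer flap at y = +100, z = 128 mm. Shut, their tops are at z = 125 and 133 mm and both bushings are upright on one axis at x = -85, y = 0 mm: lower z = 62 to 84, upper z = 122 to 144 mm.
- inner_flap (a joint): Angle of the grey inner flap (on the case's -y side): 0 = shut (level, at its stop), grows as it opens upward and outward; pi/2 = upright. Panel 124 (along the hinge) x 115 (from the hinge) x 5 mm, its steel bracket carries the lower bushing. Stiff hinge: it stays wherever it is left (friction 0.11 N m, 1.5 to 3 N of push near its free edge).
- outer_flap (a joint): Angle of the blue outer flap (on the case's +y side): 0 = shut (level, at its stop), grows as it opens upward and outward; pi/2 = upright. Same panel and stiff hinge; its tongue carries the upper bushing.
- inner_edge (a point): Middle of the grey flap's free edge, on its outer face (the top face when shut), 115 mm from its hinge.
- outer_edge (a point): Middle of the blue flap's free edge, on its outer face (the top face when shut), 115 mm from its hinge.
- lower_mouth (a point): Centre of the lower brass bushing's top mouth (on the grey flap, moves with it). The bushing is 22 mm long, 29 mm outside, bore 13 mm, flared over its top 6 mm to a 21 mm mouth.
- upper_mouth (a point): Centre of the upper brass bushing's top mouth (on the blue flap, moves with it). The bushing is 22 mm long, 29 mm outside, bore 13 mm, flared over its top 6 mm to a 21 mm mouth.
- pin: Steel locking pin, 155 mm long, about 90 g: shaft 10 mm in diameter and 120 mm long with a 5 mm tapered lower end, black clip groove 6 to 9 mm above the lower end, red round head 20 mm in diameter and 35 mm high at the top. Origin: lower end; z along the pin towards the head. It starts upright in its stand.
- pin_tip (a point): Lower end of the pin.
- pin_neck (a point): On the pin's axis at the underside of its head, 120 mm above the lower end.
- pin_grip (a point): Middle of the pin's red head, 137.5 mm above the lower end: where to grip.
- pin_stand: Fixed dark round pin stand, foot 68 mm in diameter, 44 mm high, with an upright 12 mm bore 36 mm deep; the pin's lower end stands 8 mm above the desk. Origin: centre of its underside. It stands to the right or to the left of the case; the flat yellow label pack lies on the other side.
- magenta_pen: Magenta pen, 140 mm long, 9 mm thick, lying loose in front of the case. Origin: centre of its underside. Not to be disturbed.
- pipette_b: White hand pipette, 242 mm long, 30 mm high, lying loose in front of the case. Origin: centre of its underside. Not to be disturbed.
Mind the look-alikes: they are no part of the job. There is more than one size of the pin; the one meant has the size given above.

How it is judged:
By the outcome, as a careful person would: the job done as asked, in the order asked, and still so for the second after the job is handed in, while the arm keeps its last pose, push and grip.
It also fails if it takes over 72 s, if anything falls off the work surface, if the arm or the gripper's body presses on something with over 40 N, if the wrist force passes 120 N, or if a joint passes its speed limit or range.

ROBOT

A 6-joint arm with a two-finger parallel gripper is mounted at the origin on a cart in front of the work surface, level with it; the furniture and walls round the work are solid. World frame = base frame: x ahead of the robot, y to its left, z up, the work surface at z = 0. Lengths are in m, angles in rad, forces in N, time in s.
With the tool pointing down it reaches from about 0.425 to 0.95 m from the base axis. Payload 3.5 kg.
Tool frame: the origin (TCP) lies at the centre of the arm's flange, where the gripper is bolted on; the fingertips stand 173 mm ahead of it and the grasp point (between the pads) lies 155 mm ahead of it; z points along the fingers, y is the line along which they close (so a half turn about z gives the same grasp; the last joint's range is limited). The gripper opens to 85 mm and grips with 20 to 120 N. Pads are 22 mm wide; open, the fingers measure 114 mm over their backs; the gripper's body (76 mm by 85 mm) begins 54 mm behind the grasp point. The pads swing forward as they close: fully open they stand 13 mm farther back than shut.
Start: joints at [-1.274, 0.286, 1.577, -0, 1.279, -0.15], TCP at [0.292, -0.609, 0.405] pointing down, gripper open.
Joint ranges: [-2.77, 2.77], [-0.9, 2.22], [0.21, 2.48], [-1.53, 4.67], [0.24, 2.81], [-2.84, 2.84]. Speed limits (rad/s): [2.79, 2.79, 3.14, 3.14, 3.14, 3.14].

INTERFACE

Orientations are given as a rotation vector (axis times angle).
In Python, from rig import arm gives the robot as it stands.
- The arm moves only by the tool move_arm, never from a script. Its argument "steps" is a list of rows, each a list of 7 numbers: the shift along the tool's x, y, z in units of 500 mm (1.0 is 500 mm), then the turn, a rotation vector about the tool's x, y, z in units of pi rad (1.0 is pi rad), then the opening, from 0 (shut) to 1 (fully open). A call has 1 to 12 rows; each row is the pose to reach, as a shift and turn from the pose commanded when the call began, along the tool's axes at that moment, turning the shorter way round; what a row does not reach only later rows make up. A row lasts 1/8 s, in which the tool goes at most 62.5 mm and 10.7 degrees, less where a joint would pass 70% of its speed; a pose out of reach is approached as far as the arm can. A call with a number of a shift or a turn outside -1 to 1 is refused whole. A call with a gripper value outside its range is refused whole. The fingers move at their own pace and stop on an object; the grip force is fixed at half the most. Time passes only in rows, so rows that repeat a pose let the fingers close. It gives the time, the measured TCP pose, the force, the opening and the grip force at its end, in the units of the state.
- arm.observe(): the state, without advancing time (a new reading comes with each control period).
- arm.read_camera(name): name is "scene" or "top" or "wrist"; returns a dict with "pixels" (400x640x3 uint8, blue, green, red), "depth" (400x640 float32, m along the optical axis (not along the pixel's ray), 0 where there is no reading), "fx", "fy", "cx", "cy" (pixels), "pose" (4x4, takes a point from camera to world coordinates); the wrist camera has in their place "T_tool_cam" (4x4, takes a point from camera to tool coordinates, whose origin is the TCP and whose axes are the flange's). Camera axes: x right, y up, looking along -z (the intrinsics and any distortion apply to the point x, -y, -z); pixel columns grow to the right and rows downward; lengths in m; the calibration is good to about 2 mm. A picture is of the moment at which its call begins: read the wrist's pose just before it.
- arm.job_done(): hands the job in; it is judged then, once.
Trained networks look in the newest picture that a camera, given by its name, has taken for a name from the list of things; names that differ only in an ending like _2 or _b are one class to them, and where a whole thing is asked for, a point or a joint stands for the part that bears it (a point fixed in the world has none). Each returns a list of dicts, best first, with "conf" (0 to 1); they miss things now and then, are a little off and sometimes report something else, mostly with a low value. They report only what shows in the picture. A call takes as long as a camera call. They do not tell look-alikes from the thing itself.
- arm.spot_in(query, camera): "pixel" ([column, row] in pixels, amid what is visible of it).
- arm.outline_of(query, camera): "mask" (400x640 bool, what is visible of it) and "pixel" ([column, row] in pixels, amid what is visible of it).
The state is a dict: "t": time; "q": joint angles; "qvel": joint speeds; "joint_efforts": joint torques, N m; "position": TCP position; "orientation": TCP orientation; "ft_force": force on the tool from outside, world axes, zero at the start; "moment": the same for the moment, N m; "finger_gap": finger opening in m; "finger_force": force on a finger pad.
Only numpy, scipy, OpenCV 4.12 (cv2) and the standard library are available. Lean on these libraries where they do the work, as an engineer would, in place of code of your own. Each camera call takes 0.05 s, during which the arm holds its last target. There are 200 camera calls.

## Working session

There is one attempt and no reset: what is moved stays moved. The work goes in short steps, Python scripts to look and compute and a tool call to move; the robot and the scene stay as the last step left them, time stands still between calls to the robot, and variables do not carry over. Pictures are saved under pics/ and viewed, at most 10 in all, crops included, and the job is handed in when it is done.

Besides the shell and the picture viewer there is one more tool, called as a command line: name --pt "numbers of a row" for each row, then --argument value for the rest. move_arm: Moves the arm, as the interface text tells. Shifts and turns lie within -1 to 1; 1 stands for 500 mm of shift or pi rad of turn. Its arguments: {"type":"object","properties":{"steps":{"type":"array"}},"required":["steps"]}

```bash
ls; mkdir -p pics
cat > h.py <<'E'
import numpy as np, cv2
from scipy.spatial.transform import Rotation as R
from rig import arm
def T_tool():
    s=arm.observe(); T=np.eye(4); T[:3,:3]=R.from_rotvec(s["orientation"]).as_matrix(); T[:3,3]=s["position"]; return T
def cam(name):
    T=T_tool(); c=arm.read_camera(name); c["P"]=c["pose"] if "pose" in c else T@c["T_tool_cam"]; return c
def cloud(c):
    d=c["depth"]; v,u=np.mgrid[0:400,0:640]
    p=np.stack([(u-c["cx"])/c["fx"]*d,-(v-c["cy"])/c["fy"]*d,-d],-1)
    w=p@c["P"][:3,:3].T+c["P"][:3,3]; w[d==0]=np.nan; return w
def at(W,px,r=1):
    u,v=map(int,np.round(px)); return np.nanmedian(W[v-r:v+r+1,u-r:u+r+1].reshape(-1,3),0).round(4)
def proj(c,p):
    q=np.linalg.inv(c["P"])@np.r_[p,1]; return c["cx"]+c["fx"]*q[0]/-q[2], c["cy"]-c["fy"]*q[1]/-q[2]
E
python3 - <<'E'
from h import *
s=arm.observe(); print({k:np.round(v,3).tolist() for k,v in s.items()})
for n in ["scene","top"]:
    c=cam(n); W=cloud(c); cv2.imwrite(f"pics/{n}0.png",c["pixels"]); np.save(n+"0.npy",W)
    print(n,c["fx"],c["P"].round(3).tolist(), [k for k in c])
    for q in ["case","inner_flap","outer_flap","lower_mouth","upper_mouth","inner_edge","outer_edge","pin","pin_grip","pin_stand","magenta_pen","pipette_b"]:
        for r in arm.spot_in(q,n)[:3]: print(q,round(r["conf"],2),np.round(r["pixel"]).tolist(),at(W,r["pixel"]).tolist())
E
```

```text
pics
{'t': 0.0, 'q': [-1.274, 0.287, 1.578, 0.0, 1.279, -0.15], 'qvel': [-0.002, 0.001, 0.001, -0.001, 0.001, 0.0], 'joint_efforts': [-0.002, -40.598, -29.263, -0.0, 0.006, 0.0], 'position': [0.292, -0.608, 0.403], 'orientation': [-3.061, -0.695, 0.0], 'ft_force': [0.082, -0.787, 0.39], 'moment': [-0.012, 0.051, -0.002], 'finger_force': 0.0, 'finger_gap': 0.085}
scene 506.49693756681967 [[-0.891, 0.339, -0.301, 0.116], [-0.454, -0.666, 0.592, 0.771], [0.0, 0.664, 0.748, 0.977], [0.0, 0.0, 0.0, 1.0]] ['pixels', 'depth', 'fx', 'fy', 'cx', 'cy', 'pose', 'P']
case 0.83 [296.0, 183.0] [0.6018, -0.0126, 0.0055]
inner_flap 0.7 [319.0, 132.0] [0.552, -0.0453, 0.1749]
outer_flap 0.76 [260.0, 190.0] [0.5714, 0.1862, 0.1867]
outer_flap 0.46 [359.0, 122.0] [0.505, -0.1809, 0.1217]
lower_mouth 0.59 [321.0, 132.0] [0.5464, -0.0454, 0.1805]
upper_mouth 0.64 [358.0, 123.0] [0.5076, -0.1817, 0.1203]
upper_mouth 0.61 [262.0, 189.0] [0.5631, 0.1898, 0.1956]
inner_edge 0.74 [321.0, 129.0] [0.5472, -0.0478, 0.1858]
outer_edge 0.96 [263.0, 191.0] [0.5637, 0.1883, 0.1872]
outer_edge 0.22 [323.0, 127.0] [0.
[... 653 characters left out ...]
ap 0.72 [284.0, 249.0] [0.339, 0.2181, 0.0061]
outer_flap 0.71 [289.0, 157.0] [0.5709, 0.183, 0.1884]
upper_mouth 0.89 [287.0, 158.0] [0.5641, 0.1864, 0.206]
inner_edge 0.57 [378.0, 166.0] [0.5421, -0.0466, 0.1883]
inner_edge 0.29 [428.0, 182.0] [0.5013, -0.1795, 0.1599]
outer_edge 0.7 [287.0, 155.0] [0.5716, 0.1864, 0.2052]
pin 0.56 [452.0, 219.0] [0.3995, -0.2246, 0.1992]
pin 0.47 [428.0, 181.0] [0.5044, -0.179, 0.1614]
pin_grip 0.65 [425.0, 182.0] [0.5052, -0.1757, 0.1431]
pin_grip 0.5 [453.0, 214.0] [0.4096, -0.2212, 0.2185]
pin_stand 0.57 [415.0, 190.0] [0.5048, -0.174, 0.0232]
magenta_pen 0.7 [278.0, 249.0] [0.3393, 0.2356, 0.0078]
pipette_b 0.65 [346.0, 238.0] [0.3666, 0.0347, 0.0285]
```

View pics/scene0.png

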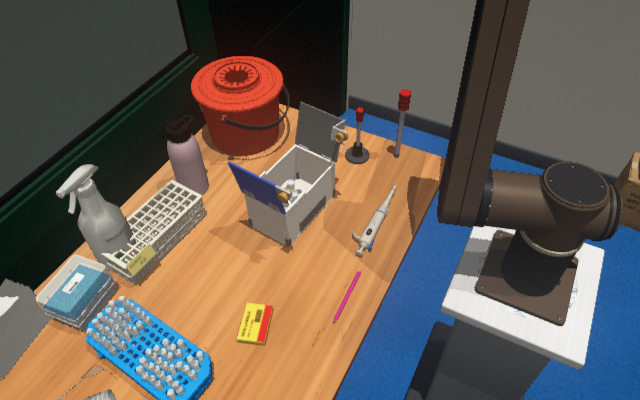

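View pics/top0.png

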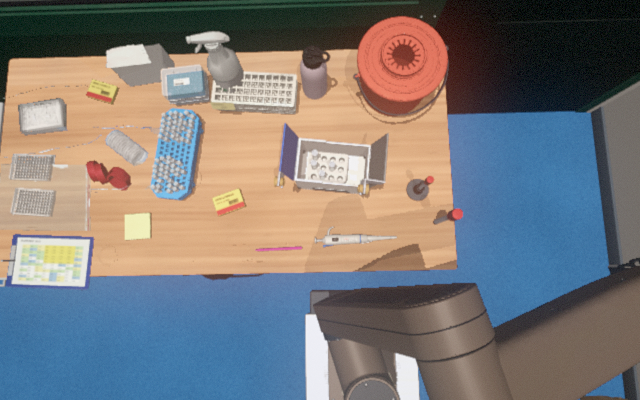

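Scene view: the case is at about (290,195), with the blue flap at (260,190) and the grey flap at (319,132). The pipette is at (374,222), the pen at (348,295) and the label pack at (255,322).

Candidates for the pin:
- The pin in the round stand: scene (359,120), top (425,183), head top at about 0.161 m. This fits 8+155 = 163 mm.
- The taller, free-standing red-headed pin: scene (402,100), top (453,215), about 0.22 m. This is a look-alike.

I choose the one in the stand.

Run:
```python
from h import *
W=np.load("top0.npy"); S=np.load("scene0.npy")
P=np.vstack([W.reshape(-1,3),S.reshape(-1,3)]); P=P[~np.isnan(P[:,0])]
box=lambda lo,hi,Q=P: Q[np.all((Q>lo)&(Q<hi),1)]
r=box([.4,-.12,.112],[.75,.19,.124]); print(len(r)); 
rect=cv2.minAreaRect((r[:,:2]*1000).astype(np.float32)); print("rim",rect, np.median(r[:,2]))
for nm,Q in (("top",W.reshape(-1,3)),("scene",S.reshape(-1,3))):
    for lo,hi in (([.45,-.12,.14],[.75,0.03,.24]),([.45,.13,.15],[.75,.25,.26])):
        q=box(lo,hi,Q)
        for _ in range(4):
            m=q.mean(0); n=np.linalg.svd(q-m,full_matrices=False)[2][2]; q=q[abs((q-m)@n)<.005]
        print(nm,"plane",len(q),m.round(4),n.round(3),q.min(0).round(3),q.max(0).round(3))
    for z0,z1 in ((.13,.17),): 
        q=box([.46,-.21,z0],[.54,-.14,z1],Q); print(nm,"head",q.mean(0),q.min(0),q.max(0))
c=cam("scene"); im=c["pixels"]; a=cv2.resize(im[80:260,220:430],None,fx=3.3,fy=3.3,interpolation=cv2.INTER_CUBIC); cv2.imwrite("pics/crop1.png",a[:600,:800])
print(arm.read_camera("wrist")["T_tool_cam"].round(3).tolist())
```

```text
1124
rim ((631.5587158203125, 28.915557861328125), (271.6504211425781, 258.64959716796875), 83.20278930664062) 0.11832379002713767
top plane 354 [ 0.5982 -0.0555  0.189 ] [-0.235 -0.944 -0.231] [ 0.491 -0.097  0.14 ] [ 0.75  -0.03   0.236]
top plane 721 [0.5738 0.1863 0.2055] [-0.113 -0.969  0.219] [0.485 0.167 0.15 ] [0.644 0.208 0.244]
top head [ 0.50702465 -0.18259531  0.15620711] [ 0.49870547 -0.1927814   0.13168383] [ 0.51757797 -0.1743903   0.16620785]
scene plane 741 [ 0.5818 -0.0506  0.1787] [0.22  0.959 0.176] [ 0.489 -0.093  0.14 ] [ 0.749 -0.026  0.236]
scene plane 1043 [0.5722 0.1899 0.204 ] [ 0.113  0.974 -0.198] [0.484 0.171 0.15 ] [0.646 0.209 0.244]
scene head [ 0.50558888 -0.18066694  0.15130933] [ 0.49654552 -0.19351491  0.13011289] [ 0.51546578 -0.17316396  0.16686062]
[[-0.0, 0.964, 0.267, 0.067], [1.0, 0.0, -0.0, 0.001], [-0.0, 0.267, -0.964, 0.031], [0.0, 0.0, 0.0, 1.0]]
```

View pics/crop1.png

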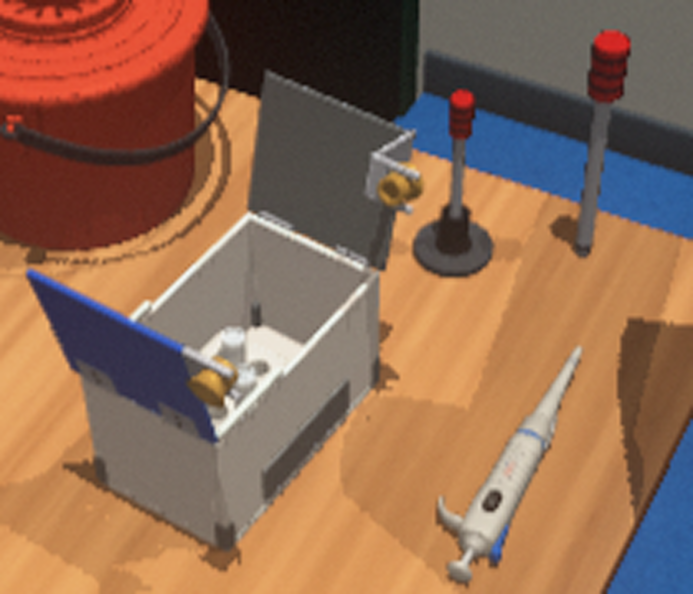

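The crop confirms the choice: the pin stands in the dark stand (462,170 in the crop), and the look-alike to its right is thicker and has no stand. Brass bushings show on both flaps, grey at (400,187) and blue at (212,385). Next I fit the case pose.

Run:
```python
from h import *
W=np.load("top0.npy"); S=np.load("scene0.npy")
psi=-6.6*np.pi/180; C0=np.array([.5583,.0701,0])
Rz=R.from_euler("z",psi).as_matrix()
for nm,Q in (("top",W),("scene",S)):
    Q=Q.reshape(-1,3); Q=Q[~np.isnan(Q[:,0])]; L=(Q-C0)@Rz
    b=lambda lo,hi: L[np.all((L>lo)&(L<hi),1)]
    q=b([-.1,.1,.16],[.1,.16,.25]); print(nm,"blue x' hist",np.histogram(q[:,0]*1000,bins=range(-100,101,10))[0], "zmax",np.percentile(q[:,2],98))
    q=b([-.1,-.2,.15],[.068,-.09,.25]); 
    print("grey x'",np.histogram(q[:,0]*1000,bins=range(-100,101,10))[0],"zmax",np.percentile(q[:,2],98))
    q=b([-.045,-.2,.15],[.06,-.09,.25])
    for _ in range(4):
        m=q.mean(0); n=np.linalg.svd(q-m,full_matrices=False)[2][2]; q=q[abs((q-m)@n)<.004]
    print("grey plane",len(q),m.round(4),n.round(3))
    q=b([-.09,-.08,.02],[-.03,.08,.1])
    if len(q)>30:
        f=np.polyfit(q[:,1],q[:,0],1); print("front",len(q),np.median(q[:,0]),f)
    q=b([-.03,-.13,.113],[.03,.13,.123]); print("rim y'",np.histogram(q[:,1]*1000,bins=range(-130,131,10))[0])
    q=b([-.09,-.08,.113],[.09,.07,.123]); print("rim x'",np.histogram(q[:,0]*1000,bins=range(-90,91,5))[0])
for n in ("scene","top"):
    c=cam(n)
    for k in ("upper_mouth","lower_mouth","pin_stand"):
        for r in arm.outline_of(k,n)[:1]:
            m=r["mask"]; w=cloud(c)[m]; w=w[~np.isnan(w[:,0])]; print(n,k,r["conf"],r["pixel"],len(w),((np.median(w,0)-C0)@Rz).round(4),np.median(w,0).round(4))
```

```text
top blue x' hist [ 0 32 44 37 28 50 47 49 52 44 47 48 46 44 50 45 46 14  0  0] zmax 0.24233874339689918
grey x' [ 0  2  9  6 69 29 44 50 51 52 51 49 52 53 47 51 35  0  0  0] zmax 0.2394287293474191
grey plane 512 [ 0.0092 -0.121   0.1983] [-0.001 -0.961 -0.277]
front 302 -0.04865526749329585 [-0.00179428 -0.04906866]
rim y' [ 0  0  1 37  0  0  0  0  0  0  0  0  0  0  0  0  0  0  0  0  0  0  3  0
  0  0]
rim x' [ 0  0  0  0  0  0  0  0 70 15  0  0  0  0  0  0  0  0  0  0  0  0  0  0
  0  0  0  0  0  0  1 86 16  0  0  0]
scene blue x' hist [ 0 69 60 49 41 71 70 71 71 75 63 71 70 66 69 68 63 11  0  0] zmax 0.24115766483754975
grey x' [  0   6   6   2  78  41  58  94 123 119 117 114 115 116 119 113  87   0
   0   0] zmax 0.2347145113925064
grey plane 1066 [ 0.0119 -0.12    0.1916] [-0.004 -0.966 -0.259]
front 891 -0.04968282980374799 [ 0.0005319  -0.04994262]
rim y' [ 0  0 22 67  0  0  0  0  0  0  0  0  0  0  0  0  0  0  0  0  0  0 12 15
  0  0]
rim x' [  0   0   0   0   0   0   0  20 116   7   0   0   0   0   0   0   0   0
   0   0   0   0   0   0   0   0   0   0   0   0  21  83   9   0   0   0]
scene upper_mouth 0.72 [263.0, 189.0] 1411 [-0.0013  0.1181  0.1983] [0.5705 0.1875 0.1983]
scene lower_mouth 0.62 [319.4, 131.2] 2026 [ 0.005  -0.115   0.1832] [ 0.55   -0.0447  0.1832]
scene pin_stand 0.92 [355.4, 152.3] 332 [-0.0268 -0.2507  0.0084] [ 0.5029 -0.1758  0.0084]
top upper_mouth 0.96 [287.1, 157.4] 884 [-0.0012  0.1159  0.2052] [0.5705 0.1853 0.2052]
top lower_mouth 0.71 [377.3, 166.5] 958 [-0.0035 -0.1161  0.2022] [ 0.5415 -0.0449  0.2022]
top pin_stand 0.54 [417.2, 187.6] 335 [-0.0259 -0.2542  0.0087] [ 0.5034 -0.1795  0.0087]
```

```bash
cat >> h.py <<'E'
import json,os
PSI=-6.6; C=np.array([.5687,.0689,0]); RZ=R.from_euler("z",PSI,degrees=True).as_matrix()
def w(xc,yc,z): return C+RZ@np.array([xc,yc,z])       # case frame -> world
def tcp(xc,yc,ztip): return w(xc,yc,ztip+.173)
def rot(yaw): return R.from_euler("z",yaw,degrees=True)*R.from_rotvec([np.pi,0,0])  # tool x at yaw, z down
def cmd():
    if os.path.exists("cmd.json"):
        d=json.load(open("cmd.json")); return np.array(d[0]),R.from_rotvec(d[1])
    return np.array([.292,-.609,.405]),R.from_rotvec([-3.061,-.695,0])
def plan(T,turn0=False):   # T: (pos,R,open) -> rows, rounded; command stored as rounded
    p,r=cmd(); out=[]
    for q,s,o in T:
        d=np.round(r.inv().apply(q-p)/.5,4); t=np.round((r.inv()*s).as_rotvec()/np.pi,4); out.append([*d.tolist(),*t.tolist(),o])
    json.dump([(p+r.apply(d*.5)).tolist(),(r*R.from_rotvec(t*np.pi)).as_rotvec().tolist()],open("cmd.json","w"))
    print("["+",\n".join(str(x).replace("-0.0,","0,") for x in out)+"]")
    return out
E
python3 - <<'E'
from h import *
a=rot(90+PSI); T=[(tcp(0,-.19,.26),a,0)]*11+[(tcp(0,-.19,.205),a,0)]
plan(T)
E
```

```text
[[0.8823, -0.6624, -0.0537, -0.0007, -0.0006, -0.3212, 0],
[0.8823, -0.6624, -0.0537, -0.0007, -0.0006, -0.3212, 0],
[0.8823, -0.6624, -0.0537, -0.0007, -0.0006, -0.3212, 0],
[0.8823, -0.6624, -0.0537, -0.0007, -0.0006, -0.3212, 0],
[0.8823, -0.6624, -0.0537, -0.0007, -0.0006, -0.3212, 0],
[0.8823, -0.6624, -0.0537, -0.0007, -0.0006, -0.3212, 0],
[0.8823, -0.6624, -0.0537, -0.0007, -0.0006, -0.3212, 0],
[0.8823, -0.6624, -0.0537, -0.0007, -0.0006, -0.3212, 0],
[0.8823, -0.6624, -0.0537, -0.0007, -0.0006, -0.3212, 0],
[0.8823, -0.6624, -0.0537, -0.0007, -0.0006, -0.3212, 0],
[0.8823, -0.6624, -0.0537, -0.0007, -0.0006, -0.3212, 0],
[0.8822, -0.6621, 0.0563, -0.0007, -0.0006, -0.3212, 0]]
```

move_arm --pt "0.8823 -0.6624 -0.0537 -0.0007 -0.0006 -0.3212 0" --pt "0.8823 -0.6624 -0.0537 -0.0007 -0.0006 -0.3212 0" --pt "0.8823 -0.6624 -0.0537 -0.0007 -0.0006 -0.3212 0" --pt "0.8823 -0.6624 -0.0537 -0.0007 -0.0006 -0.3212 0" --pt "0.8823 -0.6624 -0.0537 -0.0007 -0.0006 -0.3212 0" --pt "0.8823 -0.6624 -0.0537 -0.0007 -0.0006 -0.3212 0" --pt "0.8823 -0.6624 -0.0537 -0.0007 -0.0006 -0.3212 0" --pt "0.8823 -0.6624 -0.0537 -0.0007 -0.0006 -0.3212 0" --pt "0.8823 -0.6624 -0.0537 -0.0007 -0.0006 -0.3212 0" --pt "0.8823 -0.6624 -0.0537 -0.0007 -0.0006 -0.3212 0" --pt "0.8823 -0.6624 -0.0537 -0.0007 -0.0006 -0.3212 0" --pt "0.8822 -0.6621 0.0563 -0.0007 -0.0006 -0.3212 0"

```text
t: 3.3
position: [0.5475, -0.1215, 0.3816]
orientation: [2.337, 2.079, 0.006]
ft_force: [0.0, -0.4, -0.8]
finger_gap: 0.0001
finger_force: 0.0
```

Run:
```python
from h import *
a=rot(90+PSI); s=lambda th,r=.09:(-.1+r*np.cos(np.radians(th))-.005*np.sin(np.radians(th))-.011,.12+r*np.sin(np.radians(th))+.005*np.cos(np.radians(th)))
T=[(tcp(0,-.15,.205),a,0)]+[(tcp(0,*s(t)),a,0) for t in (98,88,78,68,58,48,38,28,18,10,5)]
plan(T)
```

```text
[[0.08, 0, 0, 0.0, 0.0, 0.0, 0],
[0.1231, 0, -0.0069, 0.0, 0.0, 0.0, 0],
[0.1543, 0, -0.0103, 0.0, 0.0, 0.0, 0],
[0.1857, 0, -0.0082, 0.0, 0.0, 0.0, 0],
[0.2162, 0, -0.0007, 0.0, 0.0, 0.0, 0],
[0.2449, 0, 0.012, 0.0, 0.0, 0.0, 0],
[0.271, 0, 0.0295, 0.0, 0.0, 0.0, 0],
[0.2937, 0, 0.0512, 0.0, 0.0, 0.0, 0],
[0.3123, 0, 0.0766, 0.0, 0.0, 0.0, 0],
[0.3261, 0, 0.1048, 0.0, 0.0, 0.0, 0],
[0.3336, 0, 0.1288, 0.0, 0.0, 0.0, 0],
[0.3365, 0, 0.1443, 0.0, 0.0, 0.0, 0]]
```

move_arm --pt "0.08 0 0 0 0 0 0" --pt "0.1231 0 -0.0069 0 0 0 0" --pt "0.1543 0 -0.0103 0 0 0 0" --pt "0.1857 0 -0.0082 0 0 0 0" --pt "0.2162 0 -0.0007 0 0 0 0" --pt "0.2449 0 0.012 0 0 0 0" --pt "0.271 0 0.0295 0 0 0 0" --pt "0.2937 0 0.0512 0 0 0 0" --pt "0.3123 0 0.0766 0 0 0 0" --pt "0.3261 0 0.1048 0 0 0 0" --pt "0.3336 0 0.1288 0 0 0 0" --pt "0.3365 0 0.1443 0 0 0 0"

```text
t: 4.8
position: [0.5655, 0.0475, 0.3026]
orientation: [2.344, 2.09, -0.004]
ft_force: [-0.2, -0.9, 0.5]
finger_gap: -0.0001
finger_force: 0.2
```

Run:
```python
from h import *
a=rot(90+PSI)
plan([(tcp(0,-.022,.125),a,0)]*2+[(tcp(0,-.022,.122),a,0)]*3)
```

```text
[[-0.0005, 0, 0.0156, 0.0, 0.0, 0.0, 0],
[-0.0005, 0, 0.0156, 0.0, 0.0, 0.0, 0],
[-0.0005, 0, 0.0216, 0.0, 0.0, 0.0, 0],
[-0.0005, 0, 0.0216, 0.0, 0.0, 0.0, 0],
[-0.0005, 0, 0.0216, 0.0, 0.0, 0.0, 0]]
```

move_arm --pt "0 0 0.0156 0 0 0 0" --pt "0 0 0.0156 0 0 0 0" --pt "0 0 0.0216 0 0 0 0" --pt "0 0 0.0216 0 0 0 0" --pt "0 0 0.0216 0 0 0 0"

```text
t: 5.42
position: [0.5663, 0.0474, 0.2982]
orientation: [2.344, 2.089, -0.003]
ft_force: [-10.9, 1.4, 20.0]
finger_gap: 0.0001
finger_force: 10.4
```

Run:
```python
from h import *
c=cam("scene"); cv2.imwrite("pics/crop2.png",cv2.resize(c["pixels"][60:280,200:440],None,fx=2.5,fy=2.5))
```

```text
(no output)
```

View pics/crop2.png

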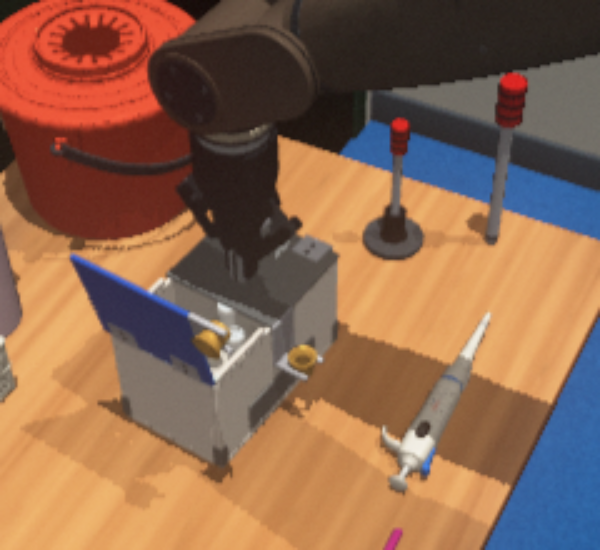

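The grey flap is shut level, pressed at its stop with 20 N at a tip height of 125 mm, and the lower bushing is upright at (302,357). Next is the blue flap.

Run:
```python
from h import *
a=rot(90+PSI)
plan([(tcp(0,-.022,.20),a,0)]*2+[(tcp(0,-.022,.275),a,0)]*2+[(tcp(0,.19,.275),a,0)]*5+[(tcp(0,.19,.21),a,0)]*3)
s=lambda th,r=.09:(.1-r*np.cos(np.radians(th))+.005*np.sin(np.radians(th))+.011,.128+r*np.sin(np.radians(th))+.005*np.cos(np.radians(th)))
T=[(tcp(0,.15,.21),a,0)]+[(tcp(0,*s(t)),a,0) for t in (98,88,78,68,58,48,38,28,18,10,5)]
plan(T)
```

```text
[[0.0, 0, -0.156, 0.0, 0.0, 0.0, 0],
[0.0, 0, -0.156, 0.0, 0.0, 0.0, 0],
[0.0, 0, -0.306, 0.0, 0.0, 0.0, 0],
[0.0, 0, -0.306, 0.0, 0.0, 0.0, 0],
[0.424, 0, -0.306, 0.0, 0.0, 0.0, 0],
[0.424, 0, -0.306, 0.0, 0.0, 0.0, 0],
[0.424, 0, -0.306, 0.0, 0.0, 0.0, 0],
[0.424, 0, -0.306, 0.0, 0.0, 0.0, 0],
[0.424, 0, -0.306, 0.0, 0.0, 0.0, 0],
[0.424, 0, -0.176, 0.0, 0.0, 0.0, 0],
[0.424, 0, -0.176, 0.0, 0.0, 0.0, 0],
[0.424, 0, -0.176, 0.0, 0.0, 0.0, 0]]
[[-0.08, 0, 0.0, 0.0, 0.0, 0.0, 0],
[-0.123, 0, -0.0128, 0.0, 0.0, 0.0, 0],
[-0.1543, 0, -0.0162, 0.0, 0.0, 0.0, 0],
[-0.1856, 0, -0.0141, 0.0, 0.0, 0.0, 0],
[-0.2161, 0, -0.0066, 0.0, 0.0, 0.0, 0],
[-0.2449, 0, 0.0061, 0.0, 0.0, 0.0, 0],
[-0.271, 0, 0.0236, 0.0, 0.0, 0.0, 0],
[-0.2937, 0, 0.0453, 0.0, 0.0, 0.0, 0],
[-0.3122, 0, 0.0707, 0.0, 0.0, 0.0, 0],
[-0.3261, 0, 0.0989, 0.0, 0.0, 0.0, 0],
[-0.3335, 0, 0.1229, 0.0, 0.0, 0.0, 0],
[-0.3364, 0, 0.1384, 0.0, 0.0, 0.0, 0]]
```

move_arm --pt "0 0 -0.156 0 0 0 0" --pt "0 0 -0.156 0 0 0 0" --pt "0 0 -0.306 0 0 0 0" --pt "0 0 -0.306 0 0 0 0" --pt "0.424 0 -0.306 0 0 0 0" --pt "0.424 0 -0.306 0 0 0 0" --pt "0.424 0 -0.306 0 0 0 0" --pt "0.424 0 -0.306 0 0 0 0" --pt "0.424 0 -0.306 0 0 0 0" --pt "0.424 0 -0.176 0 0 0 0" --pt "0.424 0 -0.176 0 0 0 0" --pt "0.424 0 -0.176 0 0 0 0"

```text
t: 6.98
position: [0.5905, 0.257, 0.3814]
orientation: [2.345, 2.086, -0.002]
ft_force: [0.4, -0.0, 0.6]
finger_gap: 0.0001
finger_force: 0.0
```

move_arm --pt "-0.08 0 0 0 0 0 0" --pt "-0.123 0 -0.0128 0 0 0 0" --pt "-0.1543 0 -0.0162 0 0 0 0" --pt "-0.1856 0 -0.0141 0 0 0 0" --pt "-0.2161 0 -0.0066 0 0 0 0" --pt "-0.2449 0 0.0061 0 0 0 0" --pt "-0.271 0 0.0236 0 0 0 0" --pt "-0.2937 0 0.0453 0 0 0 0" --pt "-0.3122 0 0.0707 0 0 0 0" --pt "-0.3261 0 0.0989 0 0 0 0" --pt "-0.3335 0 0.1229 0 0 0 0" --pt "-0.3364 0 0.1384 0 0 0 0"

```text
t: 8.48
position: [0.5706, 0.0907, 0.3106]
orientation: [2.344, 2.089, -0.004]
ft_force: [-0.4, 0.8, 1.3]
finger_gap: -0.0
finger_force: 0.3
```

Run:
```python
from h import *
print(tcp(0,.0221,.1408), cmd()[0], arm.observe()["position"])
a=rot(90+PSI)
plan([(tcp(0,.022,.133),a,0)]*2+[(tcp(0,.022,.130),a,0)]*3)
```

```text
[0.57124011 0.09085354 0.3138    ] [0.57122153 0.09053847 0.31381452] [0.57057183 0.09074217 0.31056602]
[[0.0004, 0, 0.0156, 0.0, 0.0, 0.0, 0],
[0.0004, 0, 0.0156, 0.0, 0.0, 0.0, 0],
[0.0004, 0, 0.0216, 0.0, 0.0, 0.0, 0],
[0.0004, 0, 0.0216, 0.0, 0.0, 0.0, 0],
[0.0004, 0, 0.0216, 0.0, 0.0, 0.0, 0]]
```

move_arm --pt "0 0 0.0156 0 0 0 0" --pt "0 0 0.0156 0 0 0 0" --pt "0 0 0.0216 0 0 0 0" --pt "0 0 0.0216 0 0 0 0" --pt "0 0 0.0216 0 0 0 0"

```text
t: 9.1
position: [0.5714, 0.091, 0.3062]
orientation: [2.342, 2.09, -0.004]
ft_force: [-10.8, -1.6, 20.9]
finger_gap: -0.0001
finger_force: 10.1
```

Run:
```python
from h import *
a=rot(90+PSI); p=w(-.085,0,.43)
plan([(tcp(0,.022,.20),a,0)]*2+[(p,a,1)]*6)
```

```text
[[0.0, 0, -0.14, 0.0, 0.0, 0.0, 0],
[0.0, 0, -0.14, 0.0, 0.0, 0.0, 0],
[-0.044, -0.17, -0.254, 0.0, 0.0, 0.0, 1],
[-0.044, -0.17, -0.254, 0.0, 0.0, 0.0, 1],
[-0.044, -0.17, -0.254, 0.0, 0.0, 0.0, 1],
[-0.044, -0.17, -0.254, 0.0, 0.0, 0.0, 1],
[-0.044, -0.17, -0.254, 0.0, 0.0, 0.0, 1],
[-0.044, -0.17, -0.254, 0.0, 0.0, 0.0, 1]]
```

move_arm --pt "0 0 -0.14 0 0 0 0" --pt "0 0 -0.14 0 0 0 0" --pt "-0.044 -0.17 -0.254 0 0 0 1" --pt "-0.044 -0.17 -0.254 0 0 0 1" --pt "-0.044 -0.17 -0.254 0 0 0 1" --pt "-0.044 -0.17 -0.254 0 0 0 1" --pt "-0.044 -0.17 -0.254 0 0 0 1" --pt "-0.044 -0.17 -0.254 0 0 0 1"

```text
t: 10.1
position: [0.4842, 0.0791, 0.427]
orientation: [2.345, 2.09, -0.004]
ft_force: [0.6, -0.2, -0.4]
finger_gap: 0.0854
finger_force: 0.0
```

Run:
```python
from h import *
print(arm.observe()["position"], cmd()[0])
c=cam("wrist"); W=cloud(c); im=c["pixels"]; cv2.imwrite("pics/wrist1.png",im)
np.savez("wr1.npz",W=W,P=c["P"],K=[c["fx"],c["fy"],c["cx"],c["cy"]],im=im)
for q in ("upper_mouth","lower_mouth","outer_flap","inner_flap"):
    for r in arm.spot_in(q,"wrist")[:2]: print(q,r["conf"],r["pixel"],at(W,r["pixel"],2))
print("exp",w(-.085,0,.144),proj(c,w(-.085,0,.144)))
g=W[150:250,200:330]; print(np.nanpercentile(W[...,2],[50,90,99]))
```

```text
[0.4842464  0.07911973 0.42696148] [0.48427092 0.07866102 0.43000918]
upper_mouth 0.69 [417.3, 150.1] [0.5727 0.1093 0.1329]
lower_mouth 0.7 [394.5, 240.9] [0.5503 0.0231 0.125 ]
lower_mouth 0.58 [235.8, 211.4] [0.3711 0.0439 0.0279]
outer_flap 0.81 [413.6, 147.5] [0.5701 0.1113 0.133 ]
outer_flap 0.69 [397.0, 241.9] [0.553  0.0213 0.1251]
inner_flap 0.86 [395.0, 239.2] [0.5514 0.025  0.1253]
exp [0.48426331 0.07866966 0.144     ] (np.float64(320.26476149584784), np.float64(198.33965629521416))
[0.0011406  0.33209684 0.35039979]
```

View pics/wrist1.png

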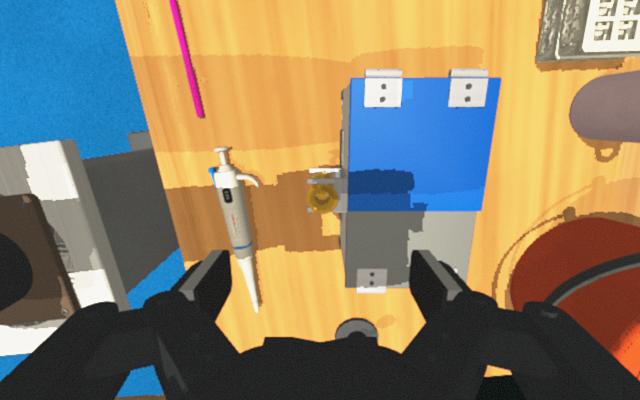

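The wrist view shows both flaps level (blue at 133 mm, grey at 125 mm), with the brass bushing at (322,197) against a predicted (320,198). I refine the bushing from its top-ring points and move towards the pin.

Run:
```python
from h import *
d=np.load("wr1.npz"); W=d["W"]; im=d["im"]
sub=np.zeros((400,640),bool); sub[170:225,295:345]=1
m=sub&(W[...,2]>.138)&(W[...,2]<.150); v,u=np.nonzero(m); print(m.sum(),W[m].mean(0),W[m].min(0),W[m].max(0)); (c,r)=cv2.minEnclosingCircle(np.c_[u,v].astype(np.float32)); print(c,r)
hsv=cv2.cvtColor(im,cv2.COLOR_BGR2HSV); 
b=sub&(hsv[...,1]>120)&(hsv[...,2]<190)&(W[...,2]>.10); v,u=np.nonzero(b); print(b.sum(),u.mean(),v.mean(),W[b].mean(0),W[b].min(0),W[b].max(0))
cv2.imwrite("pics/bush.png",cv2.resize(im[165:235,285:355],None,fx=7,fy=7,interpolation=cv2.INTER_NEAREST))
a=rot(90+PSI); 
plan([(np.array([.505,-.178,.43]),a,1)]*8)
```

```text
586 [0.48596794 0.07735636 0.14268518] [0.47231455 0.06414242 0.13821325] [0.49975524 0.09148697 0.14569214]
(322.3387145996094, 198.5) 15.733064651489258
625 321.9808 198.3936 [0.48566648 0.07760697 0.14098083] [0.47231455 0.06534715 0.12233394] [0.49895764 0.09148697 0.14569214]
[[-0.5052, 0.1002, 0.0001, 0.0, 0.0, 0.0, 1],
[-0.5052, 0.1002, 0.0001, 0.0, 0.0, 0.0, 1],
[-0.5052, 0.1002, 0.0001, 0.0, 0.0, 0.0, 1],
[-0.5052, 0.1002, 0.0001, 0.0, 0.0, 0.0, 1],
[-0.5052, 0.1002, 0.0001, 0.0, 0.0, 0.0, 1],
[-0.5052, 0.1002, 0.0001, 0.0, 0.0, 0.0, 1],
[-0.5052, 0.1002, 0.0001, 0.0, 0.0, 0.0, 1],
[-0.5052, 0.1002, 0.0001, 0.0, 0.0, 0.0, 1]]
```

View pics/bush.png

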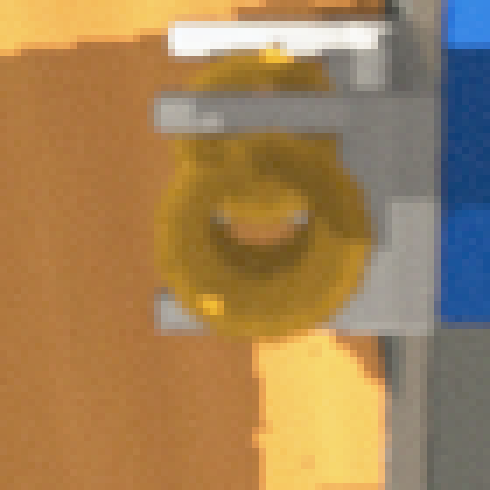

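The crop shows the upper ring centred at pixel (322.8,198.4), with the lower ring just behind it. That is consistent with two stacked upright bushings and gives an upper mouth of about (0.486, 0.0775). Now I go above the pin.

move_arm --pt "-0.505 0.1 0 0 0 0 1" --pt "-0.505 0.1 0 0 0 0 1" --pt "-0.505 0.1 0 0 0 0 1" --pt "-0.505 0.1 0 0 0 0 1" --pt "-0.505 0.1 0 0 0 0 1" --pt "-0.505 0.1 0 0 0 0 1" --pt "-0.505 0.1 0 0 0 0 1" --pt "-0.505 0.1 0 0 0 0 1"

```text
t: 11.35
position: [0.5046, -0.176, 0.4289]
orientation: [2.341, 2.091, -0.002]
ft_force: [0.2, -0.2, -0.3]
finger_gap: 0.0854
finger_force: 0.0
```

Run:
```python
from h import *
print(arm.observe()["position"], cmd()[0])
c=cam("wrist"); W=cloud(c); im=c["pixels"]; cv2.imwrite("pics/wrist2.png",im)
for q in ("pin","pin_grip","pin_stand"):
    for r in arm.spot_in(q,"wrist")[:3]: print(q,round(r["conf"],2),r["pixel"],at(W,r["pixel"],2))
hsv=cv2.cvtColor(im,cv2.COLOR_BGR2HSV); red=((hsv[...,0]<10)|(hsv[...,0]>170))&(hsv[...,1]>120)
near=np.hypot(W[...,0]-.505,W[...,1]+.178)<.035
h=red&near&(W[...,2]>.12)&(W[...,2]<.18); t=h&(W[...,2]>np.nanpercentile(W[h][:,2],95)-.006)
v,u=np.nonzero(t); print("head",h.sum(),t.sum(),u.mean(),v.mean(),W[t].mean(0),W[t].min(0),W[t].max(0))
s=near&(W[...,2]<.013)&(W[...,2]>.003); print("foot",s.sum(),W[s].mean(0))
s=near&(W[...,2]<.048)&(W[...,2]>.036); print("collar",s.sum(),W[s].mean(0),W[s].min(0),W[s].max(0))
print("pred head top px",proj(c,[.505,-.178,.163]))
```

```text
[ 0.50456762 -0.17596516  0.42885695] [ 0.5050071  -0.17802319  0.42998025]
pin 0.82 [325.8, 205.1] [ 0.5097 -0.1781  0.1628]
pin 0.59 [244.7, 242.6] [ 0.4172 -0.2295  0.0965]
pin_grip 0.57 [243.6, 244.0] [ 0.417  -0.2294  0.0995]
pin_stand 0.79 [322.1, 176.0] [ 0.5077 -0.1762  0.0439]
head 565 420 327.1690476190476 213.07142857142858 [ 0.50988169 -0.1851831   0.16264584] [ 0.50039808 -0.19489407  0.15797106] [ 0.51904168 -0.17607441  0.16482598]
foot 1249 [ 0.50762389 -0.17860915  0.00817422]
collar 224 [ 0.51036106 -0.18408307  0.04349188] [ 0.49794635 -0.1967505   0.03610439] [ 0.52241736 -0.17470795  0.04758375]
pred head top px (np.float64(320.30848458877654), np.float64(205.54388334071288))
```

View pics/wrist2.png

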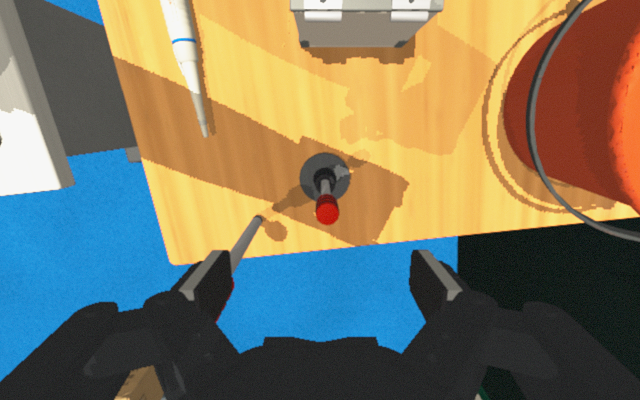

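The wrist view shows the pin head at (327,213), the stand at (325,176), and the look-alike at lower left (240,250). I go down with the fingers partly open.

Run:
```python
from h import *
a=rot(90+PSI); p=np.array([.5095,-.1855,0])
plan([(p+[0,0,.37],a,.6)]*3+[(p+[0,0,.303],a,.6)]*5+[(p+[0,0,.303],a,0)]*4)
```

```text
[[-0.0138, 0.0106, 0.12, 0.0, 0.0, 0.0, 0.6],
[-0.0138, 0.0106, 0.12, 0.0, 0.0, 0.0, 0.6],
[-0.0138, 0.0106, 0.12, 0.0, 0.0, 0.0, 0.6],
[-0.0138, 0.0106, 0.254, 0.0, 0.0, 0.0, 0.6],
[-0.0138, 0.0106, 0.254, 0.0, 0.0, 0.0, 0.6],
[-0.0138, 0.0106, 0.254, 0.0, 0.0, 0.0, 0.6],
[-0.0138, 0.0106, 0.254, 0.0, 0.0, 0.0, 0.6],
[-0.0138, 0.0106, 0.254, 0.0, 0.0, 0.0, 0.6],
[-0.0138, 0.0106, 0.254, 0.0, 0.0, 0.0, 0],
[-0.0138, 0.0106, 0.254, 0.0, 0.0, 0.0, 0],
[-0.0138, 0.0106, 0.254, 0.0, 0.0, 0.0, 0],
[-0.0138, 0.0106, 0.254, 0.0, 0.0, 0.0, 0]]
```

move_arm --pt "-0.0138 0.0106 0.12 0 0 0 0.6" --pt "-0.0138 0.0106 0.12 0 0 0 0.6" --pt "-0.0138 0.0106 0.12 0 0 0 0.6" --pt "-0.0138 0.0106 0.254 0 0 0 0.6" --pt "-0.0138 0.0106 0.254 0 0 0 0.6" --pt "-0.0138 0.0106 0.254 0 0 0 0.6" --pt "-0.0138 0.0106 0.254 0 0 0 0.6" --pt "-0.0138 0.0106 0.254 0 0 0 0.6" --pt "-0.0138 0.0106 0.254 0 0 0 0" --pt "-0.0138 0.0106 0.254 0 0 0 0" --pt "-0.0138 0.0106 0.254 0 0 0 0" --pt "-0.0138 0.0106 0.254 0 0 0 0"

```text
t: 13.05
position: [0.5092, -0.1854, 0.3024]
orientation: [2.343, 2.088, -0.002]
ft_force: [-0.6, -0.3, 4.5]
finger_gap: 0.0183
finger_force: 58.4
```

Run:
```python
from h import *
a=rot(90+PSI); p=cmd()[0].copy()
q=np.array([.486,.0775,.475]); u=p.copy(); u[2]=.36; v=p.copy(); v[2]=.475
plan([(u,a,0)]*3+[(v,a,0)]*3+[(q,a,0)]*6)
```

```text
[[0, 0.0, -0.114, 0.0, 0.0, 0.0, 0],
[0, 0.0, -0.114, 0.0, 0.0, 0.0, 0],
[0, 0.0, -0.114, 0.0, 0.0, 0.0, 0],
[0, 0.0, -0.344, 0.0, 0.0, 0.0, 0],
[0, 0.0, -0.344, 0.0, 0.0, 0.0, 0],
[0, 0.0, -0.344, 0.0, 0.0, 0.0, 0],
[0.5171, -0.1071, -0.3441, 0.0, 0.0, 0.0, 0],
[0.5171, -0.1071, -0.3441, 0.0, 0.0, 0.0, 0],
[0.5171, -0.1071, -0.3441, 0.0, 0.0, 0.0, 0],
[0.5171, -0.1071, -0.3441, 0.0, 0.0, 0.0, 0],
[0.5171, -0.1071, -0.3441, 0.0, 0.0, 0.0, 0],
[0.5171, -0.1071, -0.3441, 0.0, 0.0, 0.0, 0]]
```

move_arm --pt "0 0 -0.03 0 0 0 0" --pt "0 0 -0.07 0 0 0 0" --pt "0 0 -0.114 0 0 0 0" --pt "0 0 -0.2 0 0 0 0" --pt "0 0 -0.344 0 0 0 0" --pt "0 0 -0.344 0 0 0 0" --pt "0.1 -0.02 -0.344 0 0 0 0" --pt "0.2 -0.04 -0.344 0 0 0 0" --pt "0.3 -0.06 -0.344 0 0 0 0" --pt "0.4 -0.08 -0.344 0 0 0 0" --pt "0.48 -0.1 -0.344 0 0 0 0" --pt "0.5171 -0.1071 -0.3441 0 0 0 0"

```text
t: 14.55
position: [0.4845, 0.0802, 0.4721]
orientation: [2.342, 2.093, -0.004]
ft_force: [-0.2, 0.0, -1.3]
finger_gap: 0.0182
finger_force: 59.3
```

move_arm --pt "0 0 0 0 0 0 0" --pt "0 0 0 0 0 0 0"

```text
t: 14.8
position: [0.4853, 0.0777, 0.4726]
orientation: [2.344, 2.089, -0.004]
ft_force: [-0.1, -0.5, -1.0]
finger_gap: 0.0189
finger_force: 59.3
```

Run:
```python
from h import *
s=arm.observe(); print(s["position"], cmd()[0], s["finger_gap"],s["finger_force"])
cs={}
for n in ("scene","top"):
    c=cam(n); W=cloud(c); cs[n]=c
    for q in ("pin","pin_tip","pin_grip"):
        for r in arm.spot_in(q,n)[:2]: print(n,q,round(r["conf"],2),np.round(r["pixel"],1),at(W,r["pixel"]))
    B=W.reshape(-1,3); B=B[~np.isnan(B[:,0])]; px=s["position"]
    for z0 in np.arange(.15,.32,.02):
        k=B[(np.hypot(B[:,0]-px[0],B[:,1]-px[1])<.03)&(abs(B[:,2]-z0)<.01)]
        if len(k): print(n,round(z0,2),len(k),k.mean(0).round(4))
c=cs["scene"]; u,v=map(int,proj(c,[px[0],px[1],.2])); print(u,v)
im=c["pixels"][v-90:v+90,u-90:u+90]; a=cv2.resize(im,None,fx=3,fy=3,interpolation=cv2.INTER_CUBIC)
w2=cam("wrist")["pixels"]
cv2.imwrite("pics/hold.png",a); cv2.imwrite("pics/holdw.png",w2)
for z in (.15,.2,.26): print(z,proj(c,[px[0],px[1],z]))
```

```text
[0.48534263 0.0776848  0.4725539 ] [0.48599624 0.07750812 0.47500939] 0.01885851520526308 59.2834997177124
scene pin 0.87 [322.3 134. ] [0.4736 0.0878 0.3049]
scene pin_tip 0.84 [319.3 140.8] [0.4838 0.0818 0.2768]
scene pin_tip 0.73 [400.5 111.5] [ 0.4139 -0.229   0.1544]
scene pin_grip 0.86 [320.8 145.5] [0.4794 0.0802 0.2623]
scene pin_grip 0.58 [402.4 113.6] [ 0.4073 -0.2272  0.1532]
scene 0.15 54 [0.4855 0.0772 0.1429]
scene 0.17 2 [0.4817 0.0761 0.1772]
scene 0.19 25 [0.482  0.0809 0.191 ]
scene 0.21 30 [0.4825 0.0804 0.2106]
scene 0.23 34 [0.4826 0.0804 0.2297]
scene 0.25 35 [0.4826 0.0801 0.2495]
scene 0.27 37 [0.4822 0.0806 0.2704]
scene 0.29 27 [0.4816 0.081  0.2885]
scene 0.31 149 [0.4811 0.0842 0.3108]
top pin 0.6 [451.9 219.8] [ 0.3989 -0.2278  0.185 ]
top pin_tip 0.7 [450.7 217.3] [ 0.4039 -0.2207  0.2032]
top pin_grip 0.72 [451.4 215.8] [ 0.4061 -0.2196  0.2063]
319 166
0.15 (np.float64(319.845865899638), np.float64(181.88544525121833))
0.2 (np.float64(319.626217379254), np.float64(166.0632054087353))
0.26 (np.float64(319.34215624842636), np.float64(145.60104461646694))
```

View pics/hold.png

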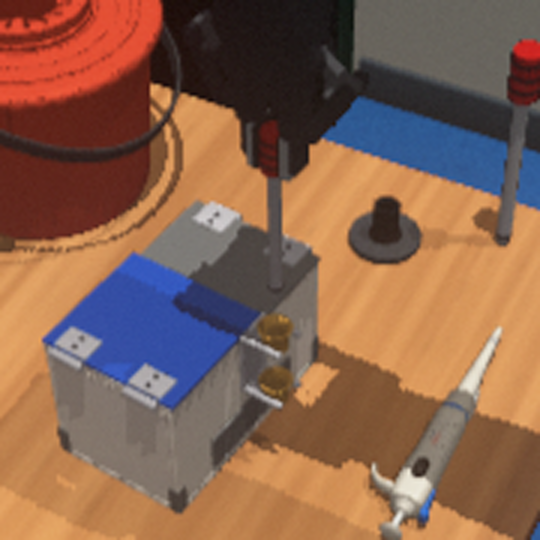

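View pics/holdw.png

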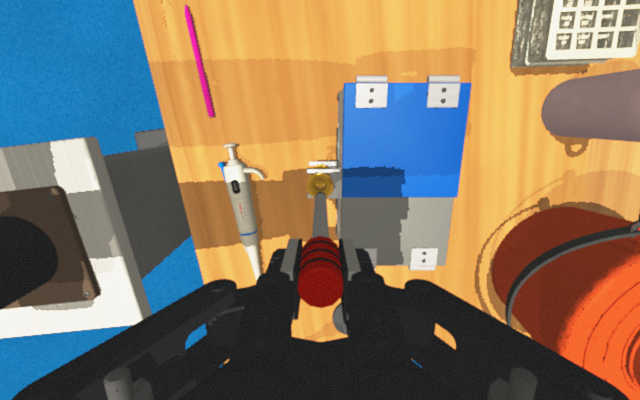

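The pin hangs vertically: its centre line is constant from z = 0.19 to 0.29 m. It is within about 1 mm of the upper ring, at (275,290) above (275,325) in the crop, and in line with the bushing at (320,182) in the wrist view. I lower it gently into the upper flare.

move_arm --pt "0 0 0.03 0 0 0 0" --pt "0 0 0.05 0 0 0 0" --pt "0 0 0.065 0 0 0 0" --pt "0 0 0.08 0 0 0 0" --pt "0 0 0.095 0 0 0 0" --pt "0 0 0.105 0 0 0 0"

```text
t: 16.0
position: [0.4854, 0.0781, 0.4201]
orientation: [2.344, 2.089, -0.002]
ft_force: [-0.5, -0.3, -0.5]
finger_gap: 0.0182
finger_force: 59.3
```

The tip is in the upper bore with no side force. Now on towards the lower bushing.

move_arm --pt "0 0 0.02 0 0 0 0" --pt "0 0 0.04 0 0 0 0" --pt "0 0 0.06 0 0 0 0" --pt "0 0 0.075 0 0 0 0" --pt "0 0 0.088 0 0 0 0" --pt "0 0 0.1 0 0 0 0" --pt "0 0 0.11 0 0 0 0"

```text
t: 16.88
position: [0.4855, 0.0779, 0.3653]
orientation: [2.344, 2.089, -0.002]
ft_force: [0.5, 0.4, -0.9]
finger_gap: 0.0182
finger_force: 59.3
```

move_arm --pt "0 0 0.015 0 0 0 0" --pt "0 0 0.03 0 0 0 0" --pt "0 0 0.045 0 0 0 0" --pt "0 0 0.058 0 0 0 0" --pt "0 0 0.064 0 0 0 0" --pt "0 0 0.064 0 0 0 0" --pt "0 0 0.064 0 0 0 0" --pt "0 0 0.064 0 0 0 0"

```text
t: 17.88
position: [0.4856, 0.0778, 0.334]
orientation: [2.343, 2.088, -0.001]
ft_force: [0.6, -0.1, -0.9]
finger_gap: 0.0181
finger_force: 59.3
```

Run:
```python
from h import *
c=cam("scene"); s=arm.observe(); print(s["position"],s["ft_force"],s["finger_gap"],np.abs(s["qvel"]).max()); px=s["position"]
for z in (.039,.046,.062,.144,.159): print(z,np.round(proj(c,[px[0],px[1],z])))
u,v=map(int,proj(c,[px[0],px[1],.1])); cv2.imwrite("pics/fin.png",cv2.resize(c["pixels"][v-60:v+60,u-60:u+60],None,fx=5,fy=5,interpolation=cv2.INTER_CUBIC)); print(u-60,v-60)
```

```text
[0.48554547 0.07783746 0.33392837] [-0.49117145  0.03914657 -1.01541583] 0.018796052790003816 0.002055419874779509
0.039 [320. 214.]
0.046 [320. 212.]
0.062 [320. 207.]
0.144 [320. 184.]
0.159 [320. 179.]
259 136
```

View pics/fin.png

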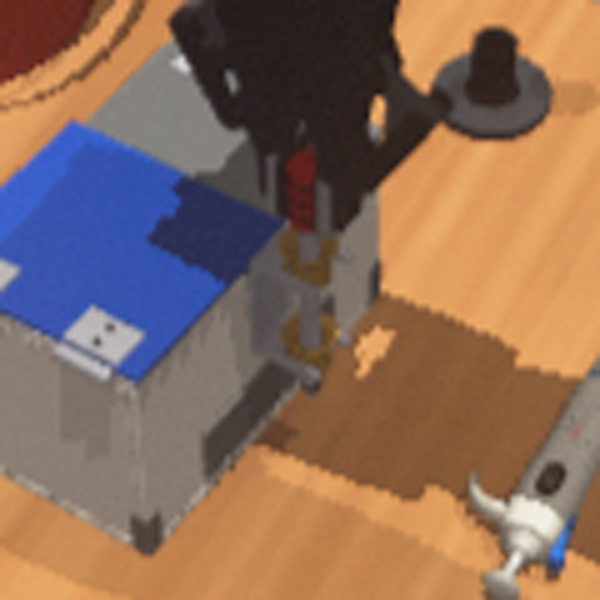

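The pin passes through both bushings. Its tip shows at (310,383) in the crop, about z = 40 mm, so the groove is below the lower bushing and the head is clear above the upper one. Both flaps are shut, the arm is still, and the wrist reads only about 1 N.

```bash
python3 -c "
from rig import arm
print(arm.job_done())"
```

```text
the job is handed in; nothing more can be done
None
```

I handed the job in: the grey flap and then the blue one are shut, and the gripper holds the pin upright and still through both bushings, with its tip at about 40 mm, its groove below the lower bushing and its head clear above the upper one; I never touched the pen or the pipette.

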